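# Change the workshop power box over to the other feed

## Robot

A 6-joint arm with a two-finger parallel gripper is mounted at the origin on the work surface. World frame = base frame: x ahead of the robot, y to its left, z up, the work surface at z = 0. Lengths are in m, angles in rad, forces in N, time in s.
With the tool pointing down it reaches from about 0.375 to 0.9 m from the base axis. Payload 3.1 kg.
Tool frame: the origin (TCP) lies between the finger pads; the fingertips stand 11 mm ahead of it and the grasp point (between the pads) lies 8 mm behind it; z points along the fingers, y is the line along which they close (so a half turn about z gives the same grasp; the last joint's range is limited). The gripper opens to 87 mm and grips with 3 to 60 N. Pads are 19 mm wide; open, the fingers measure 117 mm over their backs; the gripper's body (75 mm by 190 mm) begins 51 mm behind the grasp point.
Start: joints at [-1.401, 0.527, 1.433, -0, 1.181, -0.178], TCP at [0.214, -0.587, 0.234] pointing down, gripper open.
Joint ranges: [-3.08, 3.08], [-0.75, 2.2], [0.22, 2.44], [-1.43, 4.57], [0, 2.65], [-2.85, 2.85]. Speed limits (rad/s): [2.79, 2.79, 3.14, 3.14, 3.14, 3.14].

## Interface

Orientations are given as a unit quaternion [x, y, z, w].
In Python, from rig import robot gives the robot as it stands.
- The arm moves only by the tool move_arm, never from a script. Its argument "moves" is text: rows parted by semicolons, each of 7 numbers parted by spaces: the shift along the tool's x, y, z in units of 100 mm (1.0 is 100 mm), then the turn, a rotation vector about the tool's x, y, z in units of 90 degrees (1.0 is 90 degrees), then the opening, from 0 (shut) to 1 (fully open). A call has 1 to 12 rows; each row is the pose to reach, as a shift and turn from the pose commanded when the call began, along the tool's axes at that moment; what a row does not reach only later rows make up. A row lasts 1/10 s, in which the tool goes at most 50 mm and 8.59 degrees, less where a joint would pass 70% of its speed; a pose out of reach is approached as far as the arm can. A call with a number of a shift or a turn outside -1 to 1 is refused whole. A call with a gripper value outside its range is refused whole. The fingers move at their own pace and stop on an object; "squeeze" is the grip in N (left out, the last holds). Time passes only in rows, so rows that repeat a pose let the fingers close. It gives the time, the measured TCP pose, the force, the opening and the grip force at its end, in the units of the state.
- robot.get_obs(): the state, without advancing time (a new reading comes with each control period).
- robot.camera(name): name is "side" or "top" or "wrist"; returns a dict with "image" (384x512x3 uint8, red, green, blue), "intrinsics" (3x3 intrinsics, pixels), "extrinsics" (4x4, takes a point from world to camera coordinates). Camera axes: x right, y up, looking along -z (the intrinsics and any distortion apply to the point x, -y, -z); pixel columns grow to the right and rows downward; lengths in m; the calibration is good to about 2 mm. A picture is of the moment at which its call begins. There is no depth.
- robot.hand_in(): hands the job in; it is judged then, once.
The state is a dict: "time": time; "q": joint angles; "joint_velocities": joint speeds; "joint_torque": joint torques, N m; "position": TCP position; "tool_rot": TCP orientation; "ft_force": force on the tool from outside, world axes, zero at the start; "moment": the same for the moment, N m; "grip_width": finger opening in m; "grip_force": force on a finger pad.
Only numpy, scipy, OpenCV 4.12 (cv2) and the standard library are available. Lean on these libraries where they do the work, as an engineer would, in place of code of your own. Each camera call takes 0.05 s, during which the arm holds its last target. There are 200 camera calls.

## Task

The switch on the power box stands on its left-hand feed (one stroke) and its operating lever has been taken off: fit the loose lever on the spindle, press it down until it clicks fully home, and tug it upwards firmly enough to feel the catch hold, pressing it home again if it lifts free. Then turn the switch to centre off, let go of the lever and leave it there for two seconds before you take it again and turn it fully to the right-hand feed (two strokes). Leave the lever latched on the spindle, and the tape measure, hammer and offcut where they lie.

Things in the scene. Friction and masses are not known exactly. Their poses are not given: they have to be found in the camera images.
- power_box: grey power box fixed on the table, 240 (x) x 200 (y) mm, flat lid 110 mm above the table. Origin: centre of its underside; x points to its far side (two round inlets, 40 mm proud), y left, z up. Marks on the lid around the switch: one stroke at +y (left feed), ring at +x (centre off), two strokes at -y (right feed). A row of breakers, 9 mm high, lies along the lid's near edge.
- spindle_seat (a point): on the vertical switch axis (25 mm from the box's origin along its +x), on top of the black disc, 56 mm across: where the lever's foot rests when fully home, 116 mm above the table. It turns with the spindle: z up, x the way the lever must point (white stroke on the disc).
- spindle_tip (a point): tip of the steel spindle, 31 mm above spindle_seat, same axes. The spindle is 14 mm square up to 22 mm above the seat, then a cone to the tip (7 mm wide). A key rib on its x side, 5 mm wide, 4 mm proud, up to 20 mm, lets the lever fit one way round only. Spring balls on its y faces, 16.5 mm above the seat, catch in the lever.
- lever: loose black operating lever, about 0.24 kg, standing on its foot on the table. Origin: centre of the foot's underside, on the socket's axis; z up. Hub: block 40 (x) x 36 (y) x 44 (z) mm round that axis, socket opening downwards (33 mm deep, 0.7 mm play a side on the spindle). A blade grip runs from the hub along +x.
- lever_grip (a point): middle of the blade grip: 85 mm from the lever's axis along its +x, 34 mm above its foot. The blade is 16 mm thick (y), 20 mm tall (z), ends 116 mm from the axis. Axes as the lever's.
- lever_socket (a point): mouth of the lever's socket, at its origin. Pressed on, the foot may catch on the spindle's corners 22 mm above the seat if off-centre, meets the balls at 21 mm, needs 10 to 20 N to pass them, and clicks home over the last 7 mm. Latched, it lifts about 3 mm freely, then holds about 10 N of upward pull beyond its own weight; more takes it off.
- changeover (a joint): switch angle, rad: 0 left feed (lever along the box's +y), 1.57 centre off (+x), 3.14 right feed (-y); grows clockwise seen from above. Stops at -0.05 and 3.19. Spring detents snap it into the nearest of these three; leaving one takes up to 1.0 N m (12 N at lever_grip), tipping over halfway to the next. The lever has about 0.1 rad of play on the spindle.
- tape_measure: bystander: tape measure, 70 x 36 x 62 mm, standing on the table. Origin at the centre of its underside.
- hammer: bystander: hammer 280 mm long lying on the table along its x. Origin near its middle, on the table.
- offcut: bystander: fibreboard offcut 110 x 50 x 35 mm lying on the table. Origin at the centre of its underside.
There are look-alikes about, which are no part of the job. Leave any pink, turquoise or yellow look-alike of the lever alone.

How it is judged:
By the outcome, as a careful person would: the job done as asked, in the order asked, and still so for the second after the job is handed in, with the robot touching nothing.
It also fails if it takes over 69 s, if anything falls off the work surface, if the arm or the gripper's body presses on something with over 40 N, if the wrist force passes 120 N, or if a joint passes its speed limit or range.

## Working session

There is one attempt and no reset: what is moved stays moved. The work goes in short steps, Python scripts to look and compute and a tool call to move; the robot and the scene stay as the last step left them, time stands still between calls to the robot, and variables do not carry over. Pictures are saved under pics/ and viewed, at most 10 in all, crops included, and the job is handed in when it is done.

Besides the shell and the picture viewer there is one more tool, called after ">>>" as name(argument=value, ...) on one line, values as JSON. move_arm: Moves the arm, as the interface text tells. Shifts and turns lie within -1 to 1; 1 stands for 100 mm of shift or 90 degrees of turn. Its arguments: {"type":"object","properties":{"moves":{"type":"string"},"squeeze":{"type":"number"}},"required":["moves"]}

```bash
ls; mkdir -p pics
cat > h.py <<'E'
import numpy as np, cv2
from rig import robot
from scipy.spatial.transform import Rotation as R
def save(n,f):
    c=robot.camera(n); cv2.imwrite(f'pics/{f}.png',c['image'][:,:,::-1]); np.savez(f'pics/{f}.npz',**c); return c
def ray(c,u,v):
    K=c['intrinsics'];E=c['extrinsics']
    d=np.linalg.inv(K)@[u,v,1]; d=np.array([d[0],-d[1],-d[2]])
    Rm=E[:3,:3]; return -Rm.T@E[:3,3], Rm.T@d
def plane(c,u,v,z):
    o,d=ray(c,u,v); return o+d*(z-o[2])/d[2]
def proj(c,p):
    E=c['extrinsics']; q=E[:3,:3]@np.array(p)+E[:3,3]; q=c['intrinsics']@[q[0],-q[1],-q[2]]; return q[:2]/q[2]
E
python3 - <<'E'
from h import *
a=save('top','top0');b=save('side','side0')
for c in(a,b):
    print({k:(v.shape if k=='image' else v.round(3).tolist()) for k,v in c.items()})
i=np.vstack([a['image'],b['image']])
cv2.imwrite('pics/both.png',cv2.resize(i[:,:,::-1],None,fx=.78,fy=.78,interpolation=cv2.INTER_AREA))
print(robot.get_obs())
E
```

```text
pics
{'image': (384, 512, 3), 'intrinsics': [[415.591, 0.0, 255.41], [0.0, 415.591, 187.998], [0.0, 0.0, 1.0]], 'extrinsics': [[-0.027, -0.999, -0.021, -0.004], [0.997, -0.029, 0.071, -0.577], [-0.072, -0.02, 0.997, -1.195], [0.0, 0.0, 0.0, 1.0]]}
{'image': (384, 512, 3), 'intrinsics': [[410.662, 0.0, 258.326], [0.0, 410.662, 193.372], [0.0, 0.0, 1.0]], 'extrinsics': [[-0.943, -0.332, -0.001, 0.519], [0.232, -0.66, 0.715, -0.243], [-0.238, 0.674, 0.699, -1.2], [0.0, 0.0, 0.0, 1.0]]}
{'time': 0.1, 'q': array([-1.40050795e+00,  5.28370374e-01,  1.43375026e+00, -2.16269674e-05,
        1.18139270e+00, -1.78541393e-01]), 'joint_velocities': array([-0.00033888, -0.0005506 , -0.00314114, -0.00035619, -0.00134059,
       -0.00022653]), 'joint_torque': array([-1.53173465e-05, -4.40984809e+01, -1.77150357e+01,  6.34027692e-02,
        5.33675216e-02, -4.90903744e-05]), 'position': array([ 0.21351419, -0.58673405,  0.2326788 ]), 'tool_rot': array([ 9.84827075e-01,  1.73535902e-01, -6.03706834e-06, -9.60372828e-04]), 'ft_force': array([-0.10050599, -0.48163484,  0.04872913]), 'moment': array([-0.0300529 ,  0.01888939, -0.03570003]), 'grip_force': 0.0, 'grip_width': 0.08722328600754826}
```

View pics/top0.png

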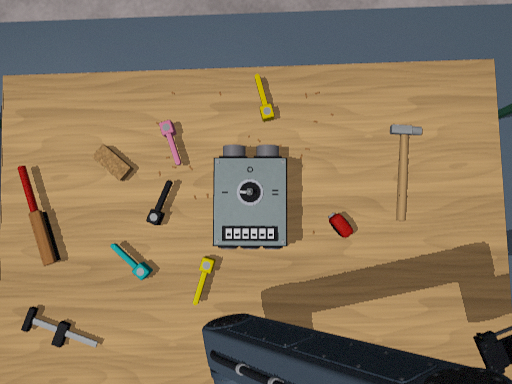

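View pics/side0.png

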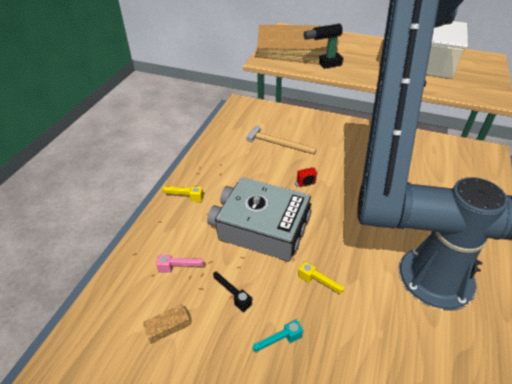

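The top view shows the black lever with its hub at about (155,216) and tip at (169,183). The box is around (250,200) with the spindle near (250,191). I'll measure both in enlarged crops.

Run:
```python
from h import *
a=dict(np.load('pics/top0.npz'));b=dict(np.load('pics/side0.npz'))
A=a['image'];B=b['image']
def up(im,x,y,s,k): return cv2.resize(im[y:y+s,x:x+s],(k,k),interpolation=cv2.INTER_CUBIC)
o=np.vstack([np.hstack([up(A,130,170,60,300),up(A,205,150,90,400)[:300]]),np.hstack([up(B,205,260,60,300),up(B,215,170,60,400)[:300]])])
cv2.imwrite('pics/crops.png',o[:,:,::-1])
def dark(im,x0,x1,y0,y1,t=50):
    m=np.zeros(im.shape[:2],np.uint8); m[y0:y1,x0:x1]=(im[y0:y1,x0:x1].max(2)<t); n,l,s,c=cv2.connectedComponentsWithStats(m); k=1+s[1:,4].argmax(); return (l==k).astype(np.uint8),s[k],c[k]
m,s,c=dark(A,135,185,175,230); print('lever',s,c)
ys,xs=np.nonzero(m); P=np.c_[xs,ys].astype(np.float32); print(cv2.fitLine(P,cv2.DIST_L2,0,.01,.01).ravel())
m,s,c=dark(A,235,265,175,205,60); print('disc',s,c)
print(cv2.minEnclosingCircle(np.argwhere(m)[:,::-1].astype(np.float32)))
# lid: grey
hsv=cv2.cvtColor(A,cv2.COLOR_RGB2HSV)
print(hsv[170,235],hsv[215,230],A[170,235],A[242,230])
```

```text
lever [147 181  25  44 317] [160.17665615 204.51735016]
[  0.33675873  -0.94159096 160.17665    204.51735   ]
disc [240 182  20  20 240] [250.32916667 191.8625    ]
((249.5263214111328, 191.8157958984375), 9.93384075164795)
[ 93  18 144] [ 94  25 141] [134 143 144] [138 148 150]
```

View pics/crops.png

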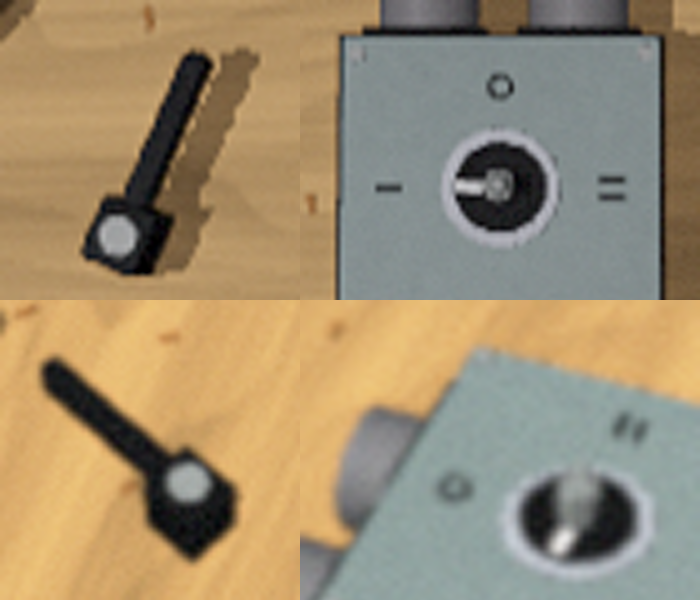

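The crops show the lever's grey cap at about (153.5,217) and its tip at (170,181). The disc is centred at about (249.6,191.8), with its white stroke pointing left as expected. Next I'll compute poses from both views.

```bash
cat >> h.py <<'E'
def tri(c1,p1,c2,p2):
    o1,d1=ray(c1,*p1);o2,d2=ray(c2,*p2)
    t=np.linalg.lstsq(np.c_[d1,-d2],o2-o1,rcond=None)[0]; x,y=o1+t[0]*d1,o2+t[1]*d2
    return (x+y)/2, np.linalg.norm(x-y)
def blob(im,x0,x1,y0,y1,f):
    m=np.zeros(im.shape[:2],np.uint8); m[y0:y1,x0:x1]=f(im[y0:y1,x0:x1].astype(int)); n,l,s,c=cv2.connectedComponentsWithStats(m); k=1+s[1:,4].argmax(); return (l==k),s[k],c[k]
E
python3 - <<'E'
from h import *
a=dict(np.load('pics/top0.npz'));b=dict(np.load('pics/side0.npz'))
A=a['image'];B=b['image']
grey=lambda i:(i.min(2)>110)&(i.max(2)-i.min(2)<30)
_,s,c1=blob(A,147,160,210,224,grey);_,s2,c2=blob(B,234,250,288,306,grey);print(s,c1,s2,c2)
print('cap tri',tri(a,c1,b,c2)); h1=plane(a,*c1,.044);h2=plane(b,*c2,.044);print('cap planes',h1,h2)
dk=lambda i:i.max(2)<50
# blade: dark pixels away from hub in top
for im,cam,box in((A,a,(135,185,175,230)),(B,b,(205,260,265,320))):
    m,s,c=blob(im,*box,dk); P=np.argwhere(m)[:,::-1]
    X=np.array([plane(cam,u,v,.044) for u,v in P])[:,:2]; h=(h1 if cam is a else h2)[:2]
    r=np.linalg.norm(X-h,axis=1); Q=X[(r>.04)&(r<.11)]; l=cv2.fitLine(Q.astype(np.float32),cv2.DIST_L2,0,.001,.001).ravel()
    d=Q.mean(0)-h; print('blade',r.max(),np.degrees(np.arctan2(d[1],d[0])),np.degrees(np.arctan2(l[1],l[0])))
mw,s,c=blob(A,238,262,180,204,lambda i:i.max(2)<60); 
ctr=cv2.minEnclosingCircle(np.argwhere(mw)[:,::-1].astype(np.float32)); print(ctr,'seat top',plane(a,*ctr[0],.116))
m,s,c=blob(B,240,275,190,215,lambda i:i.max(2)<60);ctr2=cv2.fitEllipse(cv2.convexHull(np.argwhere(m)[:,::-1].astype(np.int32)));print(ctr2,'seat side',plane(b,*ctr2[0],.116),tri(a,ctr[0],b,ctr2[0]))
# lid
m,s,c=blob(A,205,295,150,250,lambda i:(i[:,:,2]>i[:,:,0]+4)&(i.min(2)>110)); print('lid',s)
r=cv2.minAreaRect(np.argwhere(m)[:,::-1].astype(np.float32)); q=np.array([plane(a,*p,.110)[:2] for p in cv2.boxPoints(r)]);print(q.mean(0));e=np.roll(q,-1,0)-q
print(np.degrees(np.arctan2(e[:,1],e[:,0])),np.linalg.norm(e,axis=1))
E
```

```text
[150 213   7   8  47] [153.06382979 216.70212766] [239 293   8   7  48] [242.25 296.  ]
cap tri (array([0.50025199, 0.27435276, 0.04580824]), np.float64(0.001448910006759975))
cap planes [0.50096395 0.27505201 0.044     ] [0.49998931 0.27316688 0.044     ]
blade 0.11306978628357461 -26.028285120629604 -23.799873
blade 0.1100376970356769 -20.13238429218259 -30.631607
((249.5263214111328, 191.8157958984375), 9.93384075164795) seat top [ 0.5600628  -0.00599025  0.116     ]
((260.1217346191406, 203.22775268554688), (6.434557914733887, 11.55615520477295), 32.662689208984375) seat side [ 0.54621845 -0.00503459  0.116     ] (array([ 0.55398286, -0.00755328,  0.11188568]), np.float64(0.013095832109516687))
lid [ 214  159   72   86 4811]
[ 0.53506945 -0.00487716]
[-91.72540688 178.15970061  88.52663821  -1.1443655 ] [0.19339608 0.22936462 0.19060341 0.23021446]
```

>>> move_arm(moves="0.957 -0.29 0 0 0 0.222 1;0.957 -0.29 0 0 0 0.222 1;0.957 -0.29 0 0 0 0.222 1")

```text
time: 0.4
position: [0.2972, -0.5228, 0.2328]
tool_rot: [1.0, 0.0, 0.0, -0.002]
ft_force: [0.0, 0.4, -0.1]
grip_width: 0.0869
grip_force: 0.0
```

>>> move_arm(moves="1 -1 0 0 0 0 1;1 -1 0 0 0 0 1;1 -1 0 0 0 0 1")

```text
time: 0.7
position: [0.3947, -0.4252, 0.233]
tool_rot: [1.0, 0.0, -0.0, -0.001]
ft_force: [0.0, -0.7, -0.2]
grip_width: 0.0872
grip_force: 0.0
```

>>> move_arm(moves="1 -1 0 0 0 0 1;1 -1 0 0 0 0 1;1 -1 0 0 0 0 1")

```text
time: 1.0
position: [0.4949, -0.325, 0.2332]
tool_rot: [1.0, 0.0, -0.0, -0.001]
ft_force: [-0.5, -0.5, 0.1]
grip_width: 0.0873
grip_force: 0.0
```

>>> move_arm(moves="0 -1 0 0 0 0 1;0 -1 0 0 0 0 1")

```text
time: 1.2
position: [0.4942, -0.2256, 0.2329]
tool_rot: [1.0, 0.0, -0.0, -0.0]
ft_force: [0.2, 0.2, 0.7]
grip_width: 0.0869
grip_force: 0.0
```

>>> move_arm(moves="0 -1 0 0 0 0 1;0 -1 0 0 0 0 1")

```text
time: 1.4
position: [0.4931, -0.1253, 0.2332]
tool_rot: [1.0, -0.0, -0.0, -0.0]
ft_force: [0.9, -0.2, 0.2]
grip_width: 0.0868
grip_force: 0.0
```

>>> move_arm(moves="0 -1 0 0 0 0 1;0 -1 0 0 0 0 1;0 -1 0 0 0 0 1;0 -1 0 0 0 0 1")

```text
time: 1.8
position: [0.4934, -0.0262, 0.2334]
tool_rot: [1.0, 0.002, -0.0, 0.0]
ft_force: [-0.7, 0.7, 0.9]
grip_width: 0.0869
grip_force: 0.0
```

Run:
```python
from h import *
c=save('wrist','w1');print(c['intrinsics'].round(1).tolist(),c['extrinsics'].round(3).tolist())
o=robot.get_obs();print(o['position'],o['tool_rot'],o['q'],o['time'],o['ft_force'])
print(proj(c,[.56,-.006,.116]),-c['extrinsics'][:3,:3].T@c['extrinsics'][:3,3])
```

```text
[[293.3, 0.0, 255.3], [0.0, 293.3, 189.2], [0.0, 0.0, 1.0]] [[0.004, -1.0, 0.0, -0.029], [0.965, 0.004, -0.261, -0.445], [0.261, 0.001, 0.965, -0.519], [0.0, 0.0, 0.0, 1.0]]
[ 0.49377314 -0.02745552  0.23348357] [9.99999748e-01 6.28338419e-04 5.67491089e-05 3.25486428e-04] [-2.81565178e-01  3.52927751e-01  1.75341246e+00 -6.90381587e-04
  1.03496226e+00  1.28832687e+00] 1.85 [-0.07637874 -0.46369184  0.31157795]
[232.22641385 115.54004341] [ 0.56506644 -0.02631761  0.38431552]
```

View pics/w1.png

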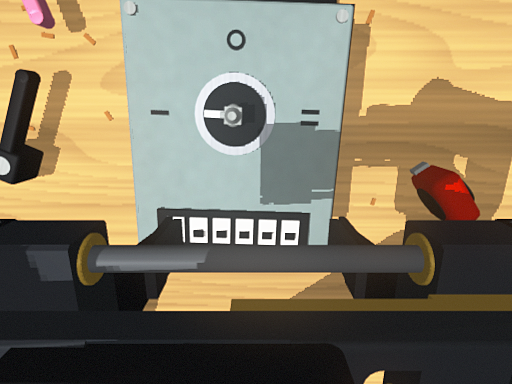

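The wrist view shows the switch ring centred at about (235,113) with the spindle at (233,115). Lever I is at the left edge, with its cap at about (5,165).

Run:
```python
from h import *
c=dict(np.load('pics/w1.npz'));I=c['image']
# white ring + disc: convex hull of bright low-sat pixels
m,s,_=blob(I,185,285,62,165,lambda i:(i.min(2)>170)); h=cv2.convexHull(np.argwhere(m)[:,::-1].astype(np.int32))
e=cv2.fitEllipse(h);print(e,plane(c,*e[0],.111))
m,s,_=blob(I,200,265,82,148,lambda i:(i.max(2)<60)); e=cv2.fitEllipse(cv2.convexHull(np.argwhere(m)[:,::-1].astype(np.int32)));print(s,e,plane(c,*e[0],.116))
# marks
out=[]
for n,b in dict(I=(145,175,100,125),II=(295,325,100,130),O=(222,250,26,52)).items():
    sub=I[b[2]:b[3],b[0]:b[1]].max(2)<75; p=np.argwhere(sub)[:,::-1].mean(0)+[b[0],b[2]]; X=plane(c,*p,.110); out.append(X[:2]); print(n,sub.sum(),p,X)
d=out[0]-out[1];print(np.degrees(np.arctan2(d[1],d[0])),(out[0]+out[1])/2)
```

```text
((229.4325408935547, 103.35050964355469), (114.61259460449219, 159.60987854003906), 14.679588317871094) [ 0.57047372 -0.00329741  0.111     ]
[239 103  16  23 213] ((245.06112670898438, 113.90142059326172), (22.125835418701172, 25.797338485717773), 69.6439208984375) [ 0.56145382 -0.0173963   0.116     ]
I 46 [159.06521739 111.97826087] [0.56274935 0.06056483 0.11      ]
II 115 [309.46956522 117.        ] [ 0.55887825 -0.075694    0.11      ]
O 120 [235.91666667  39.35      ] [ 0.62281414 -0.00972761  0.11      ]
88.37267091089042 [ 0.5608138  -0.00756459]
```

>>> move_arm(moves="0 -1 0 0 0 0 1;0 -1 0 0 0 0 1")

```text
time: 2.05
position: [0.495, 0.0705, 0.2335]
tool_rot: [1.0, -0.004, 0.0, 0.0]
ft_force: [0.8, -0.3, -0.5]
grip_width: 0.0869
grip_force: 0.0
```

>>> move_arm(moves="-0.3 -1 0 0 0 0.26 1;-0.3 -1 0 0 0 0.26 1;-0.3 -1 0 0 0 0.26 1;-0.3 -1 0 0 0 0.26 1;-0.3 -1 0 0 0 0.26 1")

```text
time: 2.55
position: [0.4646, 0.1712, 0.2335]
tool_rot: [0.979, -0.202, 0.0, 0.0]
ft_force: [-0.2, 0.4, 0.2]
grip_width: 0.0868
grip_force: 0.0
```

Run:
```python
from h import *
c=save('wrist','w2')
o=robot.get_obs();print(o['position'],o['tool_rot'],o['q'],o['time'])
print(proj(c,[.5005,.274,.044]),proj(c,[.5005+.116*.91,.274-.116*.41,.044]),-c['extrinsics'][:3,:3].T@c['extrinsics'][:3,3])
```

```text
[0.46471252 0.17087651 0.23349349] [ 9.79267378e-01 -2.02571535e-01  3.30469285e-04  2.56980269e-04] [ 1.26682324e-01  3.53655468e-01  1.75211812e+00 -8.14730444e-04
  1.03536095e+00  2.10586059e+00] 2.6
[163.77066373 179.03036273] [156.97035022  75.37172701] [0.53033749 0.14262105 0.38445624]
```

View pics/w2.png

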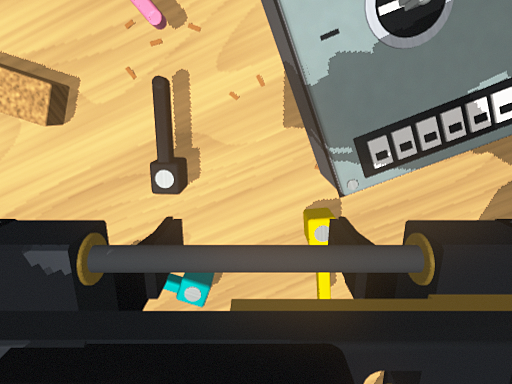

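The wrist view shows the lever with its cap at (164,179) and its tip at about (160,78). The surroundings of the hub are clear.

Run:
```python
from h import *
c=dict(np.load('pics/w2.npz'));I=c['image']
m,s,p=blob(I,150,180,165,195,lambda i:i.min(2)>150);h=plane(c,*p,.044);print(s,p,h)
m,s,_=blob(I,145,195,70,200,lambda i:i.max(2)<75);P=np.argwhere(m)[:,::-1];print(s)
rows=[]
for v in range(88,150,4):
    x=P[P[:,1]==v][:,0]; rows.append((x.min(),x.max()))
print(rows)
X=np.array([plane(c,(l+r)/2,v,.044)[:2] for (l,r),v in zip(rows,range(88,150,4))])
f=cv2.fitLine(X.astype(np.float32),cv2.DIST_L2,0,.001,.001).ravel();print(np.degrees(np.arctan2(f[1],f[0])))
d=X.mean(0)-h[:2];print(np.degrees(np.arctan2(d[1],d[0])))
o=robot.get_obs();T=R.from_quat(o['tool_rot']);print(T.as_euler('zyx',degrees=True)[0]); 
print('tool shift to h:',T.inv().apply(np.r_[h[:2],.030-.008]-o['position']))
```

```text
[155 170  19  18 272] [164.07720588 178.58823529] [0.50083475 0.2734111  0.044     ]
[150  76  37 118 990]
[(np.int64(153), np.int64(168)), (np.int64(153), np.int64(169)), (np.int64(153), np.int64(169)), (np.int64(154), np.int64(169)), (np.int64(154), np.int64(169)), (np.int64(154), np.int64(169)), (np.int64(155), np.int64(170)), (np.int64(155), np.int64(170)), (np.int64(155), np.int64(170)), (np.int64(155), np.int64(170)), (np.int64(156), np.int64(171)), (np.int64(156), np.int64(171)), (np.int64(156), np.int64(171)), (np.int64(157), np.int64(171)), (np.int64(157), np.int64(171)), (np.int64(157), np.int64(172))]
-24.211287
-26.454238991868266
23.374763646857406
tool shift to h: [-0.00768115 -0.10852891  0.21144771]
```

>>> move_arm(moves="-0.077 -1 0.5 0 0 0.01 1;-0.077 -1 1 0 0 0.01 1;-0.077 -1 1 0 0 0.01 1;-0.077 -1 1 0 0 0.01 1")

```text
time: 3.0
position: [0.4952, 0.2668, 0.1276]
tool_rot: [0.978, -0.21, -0.004, 0.002]
ft_force: [-1.1, -0.7, 0.4]
grip_width: 0.087
grip_force: 0.0
```

>>> move_arm(moves="0 -0.085 0.3 0 0 0 1;0 -0.085 0.6 0 0 0 1;0 -0.085 0.9 0 0 0 1;0 -0.085 1 0 0 0 1;0 -0.085 1 0 0 0 1")

```text
time: 3.5
position: [0.4999, 0.2735, 0.0332]
tool_rot: [0.977, -0.211, -0.001, 0.001]
ft_force: [0.2, 1.2, -0.1]
grip_width: 0.087
grip_force: 0.0
```

>>> move_arm(moves="0 0 0.135 0 0 0 1;0 0 0.135 0 0 0 1;0 0 0.135 0 0 0 0.2;0 0 0.135 0 0 0 0.2;0 0 0.135 0 0 0 0.2;0 0 0.135 0 0 0 0.2;0 0 0.135 0 0 0 0.2;0 0 0.135 0 0 0 0.2", squeeze=40)

```text
time: 4.3
position: [0.4998, 0.2753, 0.0202]
tool_rot: [0.978, -0.21, 0.0, -0.0]
ft_force: [-0.6, -0.3, 0.5]
grip_width: 0.047
grip_force: 0.0
```

>>> move_arm(moves="0 0 0 0 0 0 0.2;0 0 0 0 0 0 0.2;0 0 0 0 0 0 0.2;0 0 0 0 0 0 0.2;0 0 0 0 0 0 0.2")

```text
time: 4.8
position: [0.4996, 0.2751, 0.02]
tool_rot: [0.978, -0.21, -0.0, 0.0]
ft_force: [0.2, -0.5, 1.1]
grip_width: 0.0357
grip_force: 40.0
```

>>> move_arm(moves="0 0 -0.3 0 0 0 0.2;0 0 -0.7 0 0 0 0.2;0 0 -1 0 0 0 0.2;0 0 -1 0 0 0 0.2")

```text
time: 5.2
position: [0.5026, 0.2764, 0.1238]
tool_rot: [0.978, -0.21, 0.004, -0.002]
ft_force: [1.1, 0.4, -3.1]
grip_width: 0.036
grip_force: 40.0
```

>>> move_arm(moves="0 0 -0.4 0 0 0 0.2;0 0 -0.8 0 0 0 0.2;0 0 -0.8 0 0 0 0.2;0 0 -0.8 0 0 0 0.2")

```text
time: 5.6
position: [0.4992, 0.2751, 0.1992]
tool_rot: [0.978, -0.21, -0.0, 0.0]
ft_force: [-0.7, -0.9, -3.2]
grip_width: 0.0357
grip_force: 40.0
```

Run:
```python
from h import *
c=save('wrist','w3');t=save('top','t3');s=save('side','s3')
o=robot.get_obs();print(o['position'],o['tool_rot'],o['q'],o['time'],o['grip_width'],o['grip_force'],o['ft_force'])
A=t['image'];p=o['position'];u,v=proj(t,p).astype(int);B=s['image'];x,y=proj(s,p).astype(int);print(u,v,x,y)
f=lambda I,u,v:cv2.resize(I[max(0,v-50):v+50,max(0,u-50):u+50],(380,380),interpolation=cv2.INTER_CUBIC)
W=cv2.resize(c['image'],(512,384))
cv2.imwrite('pics/g3.png',np.hstack([f(A,u,v),f(B,x,y)])[:,:,::-1])
```

```text
[0.49789393 0.27460771 0.1974445 ] [ 0.97759139 -0.21049244 -0.00247053  0.00138173] [3.07517384e-01 4.98920268e-01 1.60960411e+00 6.34229849e-05
 1.03872937e+00 2.30244042e+00] 5.75 0.035709259884919624 39.990086602047086 [ 0.18884491 -0.37825594 -3.16401117]
136 217 241 262
```

View pics/g3.png

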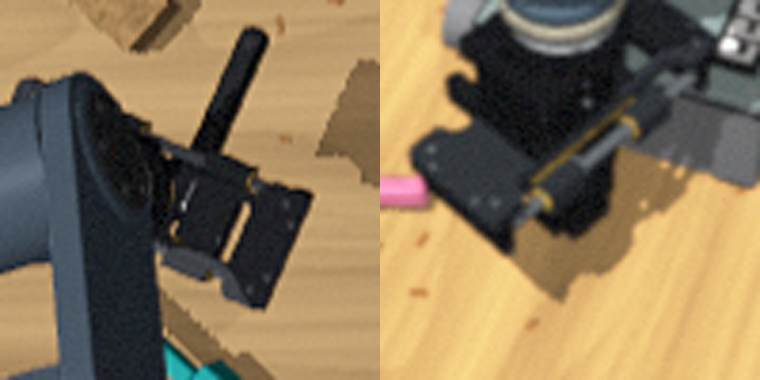

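The grip is good: width 35.7 mm, 40 N and the lever's weight on the sensor. The blade points the right way. I'll carry it above the spindle while turning it to the box's +y.

>>> move_arm(moves="0.94 0.56 0 0 0 -0.27 0.2;0.94 0.56 0 0 0 -0.27 0.2;0.94 0.56 0 0 0 -0.27 0.2;0.94 0.56 0 0 0 -0.27 0.2")

```text
time: 6.15
position: [0.5631, 0.1831, 0.1979]
tool_rot: [1.0, -0.002, -0.001, 0.0]
ft_force: [0.0, 0.4, -2.9]
grip_width: 0.0355
grip_force: 40.0
```

>>> move_arm(moves="0 0.5 0 0 0 -0.98 0.2;0 1 0 0 0 -0.98 0.2;0 1 0 0 0 -0.98 0.2;0 1 0 0 0 -0.98 0.2;0 1 0 0 0 -0.98 0.2;0 1 0 0 0 -0.98 0.2;0 1 0 0 0 -0.98 0.2;0 1 0 0 0 -0.98 0.2;0 1 0 0 0 -0.98 0.2;0 1 0 0 0 -0.98 0.2;0 1 0 0 0 -0.98 0.2;0 1 0 0 0 -0.98 0.2")

```text
time: 7.35
position: [0.5607, 0.0868, 0.1986]
tool_rot: [0.719, 0.695, -0.001, -0.001]
ft_force: [-0.4, -0.3, -2.9]
grip_width: 0.0359
grip_force: 40.0
```

>>> move_arm(moves="-0.45 0 0 0 0 0 0.2;-0.9 0 0 0 0 0 0.2;-0.9 0 0 0 0 0 0.2;-0.9 0 0 0 0 0 0.2;-0.9 0 0 0 0 0 0.2")

```text
time: 7.85
position: [0.5589, -0.0033, 0.1995]
tool_rot: [0.718, 0.696, -0.0, -0.001]
ft_force: [-0.4, 0.6, -2.3]
grip_width: 0.0358
grip_force: 40.0
```

```bash
cat >> h.py <<'E'
def togo(xy,yaw,z):
    "tool-axes shift (100 mm) and z turn (90 deg) to reach xy,yaw(deg),z"
    o=robot.get_obs();T=R.from_quat(o['tool_rot']);x=T.apply([1,0,0]);y=np.degrees(np.arctan2(x[1],x[0]))
    print('t',round(o['time'],2),'pos',o['position'].round(4),'yaw',y.round(2),'zaxis',T.apply([0,0,1]).round(4),'F',o['ft_force'].round(1),'M',o['moment'].round(2),'q',o['q'].round(2),'w',o['grip_width'].round(4))
    print('shift',(T.inv().apply(np.r_[xy,z]-o['position'])*10).round(3),'turn',((y-yaw)/90).round(3))
E
python3 - <<'E'
from h import *
c=save('wrist','w4')
togo([.5604,-.008],88.4,.180)
E
```

```text
Traceback (most recent call last):
  File "h.py", line 23, in togo
    print('t',round(o['time'],2),'pos',o['position'].round(4),'yaw',y.round(2),'zaxis',T.apply([0,0,1]).round(4),'F',o['ft_force'].round(1),'M',o['moment'].round(2),'q',o['q'].round(2),'w',o['grip_width'].round(4))
                                                                                                                                                                                             ^^^^^^^^^^^^^^^^^^^^^
AttributeError: 'float' object has no attribute 'round'
```

View pics/w4.png

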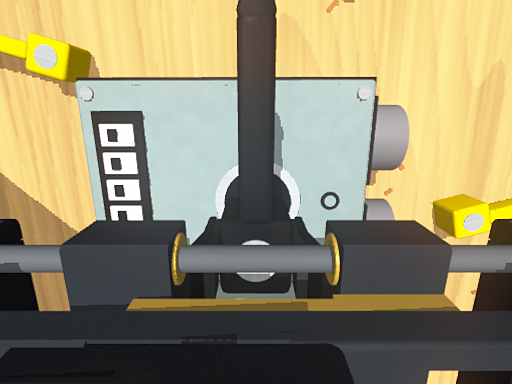

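The view shows the blade's centreline at column 257 and the ring arcs symmetric about 258, so only a small shift is needed.

```bash
sed -i "s/o\['grip_width'\].round(4)/round(o['grip_width'],4)/" h.py
python3 - <<'E'
from h import *
togo([.5604,-.008],88.4,.180)
c=dict(np.load('pics/w4.npz'));I=c['image'];E=c['extrinsics']
# lateral measurement from ring edges / blade edges per row
for v in (185,195,205):
    r=I[v].astype(int); w=np.nonzero((r.min(1)>175))[0]; w=w[(w>205)&(w<310)]
    d=np.nonzero(r.max(1)<75)[0]; print(v,w.min(),w.max(),'mid X',plane(c,(w.min()+w.max())/2,v,.111)[:2])
for v in (60,100,140):
    r=I[v].astype(int).max(1); d=np.nonzero(r<90)[0]; d=d[(d>225)&(d<290)];print(v,d.min(),d.max(),plane(c,(d.min()+d.max())/2,v,.2235)[:2])
m,s,p=blob(I,235,280,240,278,lambda i:(i.min(2)>150));print(s,p,plane(c,*p,.2235))
E
```

```text
t 7.9 pos [ 0.559  -0.0031  0.1996] yaw 88.21 zaxis [-1.2e-03  8.0e-04 -1.0e+00] F [-0.5 -0.1 -2.6] M [-0.01 -0.16  0.  ] q [-0.21  0.48  1.63  0.    1.03 -0.17] w 0.0357
shift [-0.049  0.016  0.196] turn -0.002
185 206 309 mid X [0.56132088 0.00648557]
195 206 309 mid X [ 0.56105963 -0.00228375]
205 206 309 mid X [ 0.56079351 -0.01121688]
60 237 274 [0.56219895 0.08685364]
100 238 274 [0.56192185 0.07150966]
140 238 273 [0.56119645 0.05509848]
[243 240  26   5  92] [255.33695652 242.55434783] [0.5596074  0.00720002 0.2235    ]
```

>>> move_arm(moves="-0.049 0.016 0.196 0 0 -0.002 0.2;-0.049 0.016 0.196 0 0 -0.002 0.2;-0.049 0.016 0.196 0 0 -0.002 0.2;-0.049 0.016 0.26 0 0 -0.002 0.2;-0.049 0.016 0.32 0 0 -0.002 0.2;-0.049 0.016 0.36 0 0 -0.002 0.2;-0.049 0.016 0.36 0 0 -0.002 0.2")

```text
time: 8.6
position: [0.5605, -0.0092, 0.1634]
tool_rot: [0.717, 0.697, -0.0, -0.001]
ft_force: [0.0, 0.8, -2.6]
grip_width: 0.0356
grip_force: 40.0
```

Run:
```python
from h import *
togo([.5604,-.008],88.4,.136)
```

```text
t 8.6 pos [ 0.5605 -0.0092  0.1634] yaw 88.38 zaxis [-1.5e-03  3.0e-04 -1.0e+00] F [ 0.   0.8 -2.6] M [-0.1  -0.07  0.01] q [-0.22  0.53  1.66  0.    0.95 -0.19] w 0.0356
shift [ 0.012 -0.001  0.274] turn -0.0
```

>>> move_arm(moves="0.01 0 0.02 0 0 0 0.2;0.01 0 0.04 0 0 0 0.2;0.01 0 0.06 0 0 0 0.2;0.01 0 0.06 0 0 0 0.2")

```text
time: 9.0
position: [0.5611, -0.0084, 0.1579]
tool_rot: [0.717, 0.697, 0.0, -0.0]
ft_force: [-0.3, -1.1, -3.7]
grip_width: 0.0357
grip_force: 40.0
```

Run:
```python
from h import *
togo([.5604,-.008],88.4,.136)
```

```text
t 9.0 pos [ 0.5611 -0.0084  0.1579] yaw 88.38 zaxis [ 0.  0. -1.] F [-0.3 -1.1 -3.7] M [-0.06 -0.13  0.04] q [-0.21  0.54  1.67  0.    0.93 -0.19] w 0.0357
shift [ 0.004 -0.007  0.219] turn -0.0
```

>>> move_arm(moves="0 0 0.02 0 0 0 0.2;0 0 0.04 0 0 0 0.2;0 0 0.04 0 0 0 0.2")

```text
time: 9.3
position: [0.5605, -0.0084, 0.1547]
tool_rot: [0.717, 0.697, -0.0, -0.0]
ft_force: [-2.4, 0.4, 4.5]
grip_width: 0.0359
grip_force: 40.0
```

Run:
```python
from h import *
togo([.5604,-.008],88.4,.136)
```

```text
t 9.3 pos [ 0.5605 -0.0084  0.1547] yaw 88.4 zaxis [-1.e-03 -1.e-04 -1.e+00] F [-2.4  0.4  4.5] M [-0.01  0.42 -0.02] q [-0.21  0.55  1.67 -0.    0.92 -0.19] w 0.0359
shift [ 0.004 -0.001  0.187] turn -0.0
```

>>> move_arm(moves="0 0 0.03 0 0 0 0.2;0 0 0.06 0 0 0 0.2;0 0 0.06 0 0 0 0.2")

```text
time: 9.6
position: [0.5607, -0.0084, 0.1483]
tool_rot: [0.717, 0.697, -0.0, 0.0]
ft_force: [-0.9, 0.3, -0.2]
grip_width: 0.0358
grip_force: 40.0
```

>>> move_arm(moves="0 0 0.03 0 0 0 0.2;0 0 0.06 0 0 0 0.2;0 0 0.06 0 0 0 0.2")

```text
time: 9.9
position: [0.5605, -0.0083, 0.1407]
tool_rot: [0.717, 0.697, -0.0, -0.001]
ft_force: [-0.2, 0.2, -6.8]
grip_width: 0.0359
grip_force: 40.0
```

>>> move_arm(moves="0 0 0.03 0 0 0 0.2;0 0 0.06 0 0 0 0.2;0 0 0.07 0 0 0 0.2;0 0 0.07 0 0 0 0.2")

```text
time: 10.3
position: [0.5609, -0.0083, 0.136]
tool_rot: [0.717, 0.697, -0.0, -0.0]
ft_force: [-3.4, 0.5, 4.6]
grip_width: 0.0358
grip_force: 40.0
```

Run:
```python
from h import *
togo([.5604,-.008],88.4,.136)
```

```text
t 10.3 pos [ 0.5609 -0.0083  0.136 ] yaw 88.39 zaxis [-2.e-04 -0.e+00 -1.e+00] F [-3.4  0.5  4.6] M [-0.03  0.54 -0.03] q [-0.21  0.58  1.68 -0.    0.88 -0.19] w 0.0358
shift [ 0.003 -0.005 -0.   ] turn -0.0
```

Down to the expected height and on the seat. I'll press a little harder to make sure it's home.

>>> move_arm(moves="0 0 0.015 0 0 0 0.2;0 0 0.03 0 0 0 0.2;0 0 0.03 0 0 0 0.2;0 0 0.03 0 0 0 0.2")

```text
time: 10.7
position: [0.5609, -0.0083, 0.1358]
tool_rot: [0.717, 0.697, 0.0, 0.0]
ft_force: [-6.8, 0.1, 22.3]
grip_width: 0.0358
grip_force: 40.0
```

Run:
```python
from h import *
togo([.5604,-.008],88.4,.136)
```

```text
t 10.7 pos [ 0.5609 -0.0083  0.1358] yaw 88.42 zaxis [ 8.e-04 -6.e-04 -1.e+00] F [-6.8  0.1 22.3] M [0.17 1.4  0.03] q [-0.21  0.58  1.68 -0.    0.88 -0.19] w 0.0358
shift [ 0.003 -0.005 -0.002] turn 0.0
```

>>> move_arm(moves="0 -0.008 -0.03 0 0 0 0.2;0 -0.008 -0.05 0 0 0 0.2;0 -0.008 -0.06 0 0 0 0.2;0 -0.008 -0.06 0 0 0 0.2")

```text
time: 11.1
position: [0.5606, -0.0085, 0.1377]
tool_rot: [0.717, 0.697, 0.0, 0.0]
ft_force: [0.3, 0.5, -2.4]
grip_width: 0.0356
grip_force: 40.0
```

>>> move_arm(moves="0 0 -0.006 0 0 0 0.2;0 0 -0.006 0 0 0 0.2")

```text
time: 11.3
position: [0.5603, -0.0084, 0.1383]
tool_rot: [0.717, 0.697, -0.0, -0.0]
ft_force: [-0.4, -0.9, -2.2]
grip_width: 0.0358
grip_force: 40.0
```

Run:
```python
from h import *
togo([.5604,-.008],88.4,.136)
```

```text
t 11.3 pos [ 0.5603 -0.0084  0.1383] yaw 88.38 zaxis [-3.e-04  1.e-04 -1.e+00] F [-0.4 -0.9 -2.2] M [-0.07 -0.19  0.01] q [-0.21  0.57  1.68  0.    0.89 -0.19] w 0.0358
shift [0.004 0.001 0.023] turn -0.0
```

>>> move_arm(moves="0 0 -0.006 0 0 0 0.2;0 0 -0.01 0 0 0 0.2;0 0 -0.01 0 0 0 0.2")

```text
time: 11.6
position: [0.5602, -0.0084, 0.1396]
tool_rot: [0.717, 0.697, -0.0, -0.0]
ft_force: [-0.7, 0.8, -2.8]
grip_width: 0.0361
grip_force: 40.0
```

Run:
```python
from h import *
togo([.5604,-.008],88.4,.136)
```

```text
t 11.6 pos [ 0.5602 -0.0084  0.1396] yaw 88.38 zaxis [-1.e-04  0.e+00 -1.e+00] F [-0.7  0.8 -2.8] M [-0.05 -0.1  -0.01] q [-0.21  0.57  1.68 -0.    0.89 -0.19] w 0.0361
shift [0.004 0.002 0.036] turn -0.0
```

>>> move_arm(moves="0 0 -0.006 0 0 0 0.2;0 0 -0.006 0 0 0 0.2")

```text
time: 11.8
position: [0.5601, -0.0083, 0.1401]
tool_rot: [0.717, 0.697, -0.0, -0.0]
ft_force: [0.0, -0.1, -4.8]
grip_width: 0.0357
grip_force: 40.0
```

>>> move_arm(moves="0 0 -0.006 0 0 0 0.2;0 0 -0.006 0 0 0 0.2")

```text
time: 12.0
position: [0.5601, -0.0083, 0.1405]
tool_rot: [0.717, 0.697, -0.0, -0.0]
ft_force: [0.7, 0.5, -7.5]
grip_width: 0.0356
grip_force: 40.0
```

>>> move_arm(moves="0 0 -0.005 0 0 0 0.2;0 0 -0.005 0 0 0 0.2;0 0 -0.005 0 0 0 0.2")

```text
time: 12.3
position: [0.5601, -0.0083, 0.1409]
tool_rot: [0.717, 0.697, -0.0, -0.0]
ft_force: [0.8, 0.4, -9.8]
grip_width: 0.0357
grip_force: 40.0
```

>>> move_arm(moves="0 0 -0.003 0 0 0 0.2;0 0 -0.003 0 0 0 0.2")

```text
time: 12.5
position: [0.56, -0.0083, 0.1411]
tool_rot: [0.717, 0.697, -0.0, -0.0]
ft_force: [2.1, -0.4, -13.7]
grip_width: 0.0354
grip_force: 40.0
```

Held about 10 N beyond its weight. I'll press it home again, then let go.

>>> move_arm(moves="0 0 0.03 0 0 0 0.2;0 0 0.06 0 0 0 0.2;0 0 0.088 0 0 0 0.2;0 0 0.088 0 0 0 0.2")

```text
time: 12.9
position: [0.5608, -0.0085, 0.1359]
tool_rot: [0.717, 0.697, 0.0, 0.001]
ft_force: [-3.5, 0.4, 11.8]
grip_width: 0.0356
grip_force: 40.0
```

Run:
```python
from h import *
togo([.5604,-.008],88.4,.136)
```

```text
t 12.9 pos [ 0.5608 -0.0085  0.1359] yaw 88.4 zaxis [ 2.e-03 -7.e-04 -1.e+00] F [-3.5  0.4 11.8] M [0.   0.61 0.04] q [-0.21  0.57  1.69 -0.    0.88 -0.19] w 0.0356
shift [ 0.005 -0.004 -0.001] turn 0.0
```

>>> move_arm(moves="0 0 -0.022 0 0 0 0.2;0 0 -0.022 0 0 0 0.6;0 0 -0.022 0 0 0 0.6;0 0 -0.022 0 0 0 0.6;0 0 -0.022 0 0 0 0.6;0 0 -0.022 0 0 0 0.6")

```text
time: 13.5
position: [0.5603, -0.0084, 0.1349]
tool_rot: [0.717, 0.697, -0.0, -0.0]
ft_force: [0.8, -0.8, -0.5]
grip_width: 0.0517
grip_force: 0.0
```

>>> move_arm(moves="0.15 0 -0.055 0 0 0 0.6;0.4 0 -0.055 0 0 0 0.6;0.7 0 -0.055 0 0 0 0.6;0.82 0 -0.055 0 0 0 0.6;0.82 0 -0.055 0 0 0 0.6;0.82 0 -0.055 0 0 0 0.6")

```text
time: 14.1
position: [0.5626, 0.0736, 0.1406]
tool_rot: [0.717, 0.697, -0.0, 0.0]
ft_force: [-0.2, -0.3, -0.2]
grip_width: 0.0521
grip_force: 0.0
```

Run:
```python
from h import *
c=save('wrist','w5')
togo([.5605+.08*.028,-.0067+.08],88.4,.142)
```

```text
t 14.15 pos [0.5627 0.0731 0.1406] yaw 88.39 zaxis [ 2.e-04 -5.e-04 -1.e+00] F [ 0.1 -0.2 -0.5] M [-0.07 -0.07  0.  ] q [-0.07  0.58  1.66 -0.    0.9  -0.04] w 0.0522
shift [ 0.002  0.001 -0.014] turn -0.0
```

View pics/w5.png

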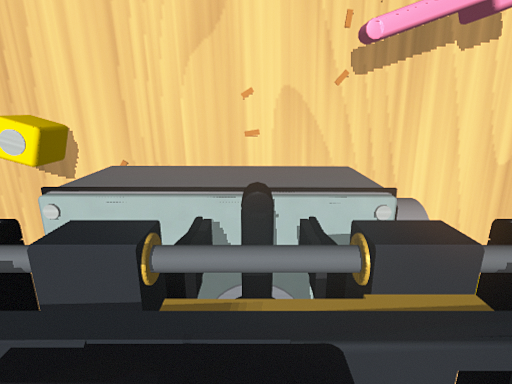

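The fingers straddle the blade evenly, with the blade at column 257 between fingers at about 205 and 315. Next I'll grip it and turn it to centre off.

>>> move_arm(moves="0 0 0 0 0 0 0.12;0 0 0 0 0 0 0.12;0 0 0 0 0 0 0.12;0 0 0 0 0 0 0.12;0 0 0 0 0 0 0.12;0 0 0 0 0 0 0.12;0 0 0 0 0 0 0.12;0 0 0 0 0 0 0.12", squeeze=20)

```text
time: 14.95
position: [0.5627, 0.0735, 0.1405]
tool_rot: [0.717, 0.697, -0.0, 0.0]
ft_force: [0.8, -0.2, -0.9]
grip_width: 0.016
grip_force: 20.0
```

>>> move_arm(moves="-0.007 0.104 0 0 0 0.083 0.12;-0.027 0.207 0 0 0 0.167 0.12;-0.061 0.306 0 0 0 0.25 0.12;-0.107 0.4 0 0 0 0.333 0.12;-0.165 0.487 0 0 0 0.417 0.12;-0.234 0.566 0 0 0 0.5 0.12;-0.313 0.635 0 0 0 0.583 0.12;-0.4 0.693 0 0 0 0.667 0.12;-0.494 0.739 0 0 0 0.75 0.12;-0.593 0.773 0 0 0 0.833 0.12;-0.696 0.793 0 0 0 0.917 0.12;-0.8 0.8 0 0 0 1 0.12")

```text
time: 16.15
position: [0.6404, -0.0085, 0.1405]
tool_rot: [1.0, -0.017, 0.0, -0.0]
ft_force: [0.2, 0.0, -0.3]
grip_width: 0.0156
grip_force: 19.8
```

>>> move_arm(moves="0 0 0 0 0 0 0.12;0 0 0 0 0 0 0.12")

```text
time: 16.35
position: [0.6405, -0.0087, 0.1406]
tool_rot: [1.0, -0.013, 0.0, 0.0]
ft_force: [1.0, -1.7, 0.0]
grip_width: 0.0158
grip_force: 19.9
```

Run:
```python
from h import *
togo([.5605+.08,-.0067-.08*.028],-1.6,.142)
```

```text
t 16.35 pos [ 0.6405 -0.0087  0.1406] yaw -1.46 zaxis [ 7.e-04 -3.e-04 -1.e+00] F [ 1.  -1.7  0. ] M [-0.09 -0.15  0.09] q [-0.19  0.66  1.47 -0.    1.01  1.41] w 0.0158
shift [-0.     0.002 -0.014] turn 0.002
```

>>> move_arm(moves="0 0 0 0 0 0 0.5;0 0 0 0 0 0 0.5;0 0 0 0 0 0 0.5;0 0 0 0 0 0 0.5;0 0 0 0 0 0 0.5;0 0 -0.3 0 0 0 0.5;0 0 -0.6 0 0 0 0.5;0 0 -0.6 0 0 0 0.5")

```text
time: 17.15
position: [0.6434, -0.0091, 0.2052]
tool_rot: [1.0, -0.014, 0.005, 0.001]
ft_force: [0.7, -0.4, 0.3]
grip_width: 0.0434
grip_force: 0.0
```

Run:
```python
from h import *
c=save('wrist','w6'); togo([.6405,-.0087],-1.6,.142)
```

```text
t 17.2 pos [ 0.6419 -0.0088  0.2031] yaw -1.6 zaxis [ 0.0055 -0.001  -1.    ] F [ 0.4  0.1 -0.2] M [ 0.02  0.04 -0.  ] q [-0.19  0.58  1.42  0.    1.13  1.41] w 0.0437
shift [-0.017 -0.002  0.611] turn -0.0
```

>>> move_arm(moves="0 0 0 0 0 -1 0.5;0 0 0 0 0 -1 0.5;0 0 0 0 0 -1 0.5;0 0 0 0 0 -1 0.5;0 0 0 0 0 -1 0.5;0 0 0 0 0 -1 0.5;0 0 0 0 0 -1 0.5;0 0 0 0 0 -1 0.5;0 0 0 0 0 -1 0.5;0 0 0 0 0 -1 0.5;0 0 0 0 0 -1 0.5;0 0 0 0 0 -1 0.5")

```text
time: 18.4
position: [0.6393, -0.0085, 0.1992]
tool_rot: [0.717, 0.697, -0.001, -0.001]
ft_force: [-0.2, 0.5, 0.6]
grip_width: 0.0434
grip_force: 0.0
```

>>> move_arm(moves="0 0 0 0 0 -1 0.5;0 0 0 0 0 -1 0.5;0 0 0 0 0 -1 0.5;0 0 0 0 0 -1 0.5;0 0 0 0 0 -1 0.5;0 0 0 0 0 -1 0.5;0 0 0 0 0 -1 0.5;0 0 0 0 0 -1 0.5;0 0 0 0 0 -1 0.5;0 0 0 0 0 -1 0.5;0 0 0 0 0 -1 0.5;0 0 0 0 0 -1 0.5")

```text
time: 19.6
position: [0.6397, -0.0085, 0.1997]
tool_rot: [0.015, 1.0, 0.0, -0.001]
ft_force: [0.1, -0.0, -0.8]
grip_width: 0.0433
grip_force: 0.0
```

Run:
```python
from h import *
c=save('wrist','w7'); togo([.6405,-.0087],178.4,.142)
```

```text
t 19.65 pos [ 0.6398 -0.0085  0.1998] yaw 178.23 zaxis [-1.4e-03  3.0e-04 -1.0e+00] F [ 0.1  0.9 -0.1] M [ 0.1  -0.18 -0.06] q [-0.19  0.59  1.43  0.    1.13 -1.73] w 0.0437
shift [-0.008 -0.002  0.578] turn -0.002
```

View pics/w7.png

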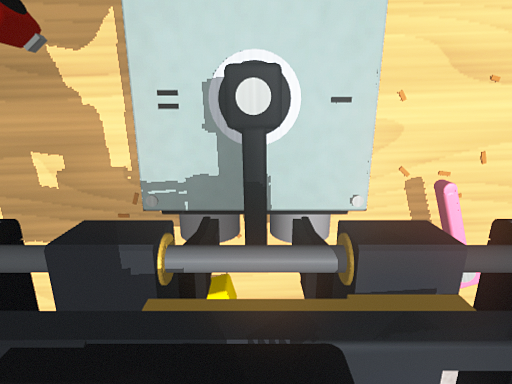

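The lever rests at centre off, pointing at the ring along +x, with the cap at (254,97). It has been free for over 2 s. I'll take it again with the flipped grip and turn it to the right-hand feed.

>>> move_arm(moves="0 0 0.25 0 0 0 0.5;0 0 0.5 0 0 0 0.5;0 0 0.58 0 0 0 0.5;0 0 0.58 0 0 0 0.5;0 0 0.58 0 0 0 0.12;0 0 0.58 0 0 0 0.12;0 0 0.58 0 0 0 0.12;0 0 0.58 0 0 0 0.12;0 0 0.58 0 0 0 0.12;0 0 0.58 0 0 0 0.12;0 0 0.58 0 0 0 0.12")

```text
time: 20.75
position: [0.6407, -0.0088, 0.143]
tool_rot: [0.014, 1.0, -0.0, 0.001]
ft_force: [-0.2, -1.3, 2.4]
grip_width: 0.0159
grip_force: 19.9
```

Run:
```python
from h import *
togo([.6405,-.0087],178.4,.142);print(robot.get_obs()['grip_force'])
```

```text
t 20.75 pos [ 0.6407 -0.0088  0.143 ] yaw 178.39 zaxis [ 1.2e-03 -4.0e-04 -1.0e+00] F [-0.2 -1.3  2.4] M [-0.04 -0.14  0.04] q [-0.19  0.65  1.47 -0.    1.01 -1.73] w 0.0159
shift [0.002 0.001 0.01 ] turn -0.0
19.93714594747871
```

>>> move_arm(moves="0.007 -0.104 0 0 0 0.083 0.12;0.027 -0.207 0 0 0 0.167 0.12;0.061 -0.306 0 0 0 0.25 0.12;0.107 -0.4 0 0 0 0.333 0.12;0.165 -0.487 0 0 0 0.417 0.12;0.234 -0.566 0 0 0 0.5 0.12;0.313 -0.635 0 0 0 0.583 0.12;0.4 -0.693 0 0 0 0.667 0.12;0.494 -0.739 0 0 0 0.75 0.12;0.593 -0.773 0 0 0 0.833 0.12;0.696 -0.793 0 0 0 0.917 0.12;0.8 -0.8 0 0 0 1 0.12")

```text
time: 21.95
position: [0.5586, -0.0872, 0.1431]
tool_rot: [0.719, 0.695, 0.0, 0.001]
ft_force: [1.0, -1.3, 1.1]
grip_width: 0.0157
grip_force: 19.9
```

>>> move_arm(moves="0 0 0 0 0 0 0.12;0 0 0 0 0 0 0.12;0 0 0 0 0 0 0.12")

```text
time: 22.25
position: [0.5582, -0.0868, 0.1428]
tool_rot: [0.716, 0.698, -0.0, 0.0]
ft_force: [-2.3, -3.5, 3.5]
grip_width: 0.0158
grip_force: 19.9
```

Run:
```python
from h import *
togo([.5605-.08*.028,-.0067-.08],88.4,.142)
```

```text
t 22.25 pos [ 0.5582 -0.0868  0.1428] yaw 88.53 zaxis [-4.e-04 -1.e-03 -1.e+00] F [-2.3 -3.5  3.5] M [-0.45  0.2   0.03] q [-0.35  0.57  1.67 -0.    0.9  -0.33] w 0.0158
shift [0.001 0.    0.008] turn 0.001
```

Now I'll let go, raise clear, back off and check.

>>> move_arm(moves="0 0 0 0 0 0 0.6;0 0 0 0 0 0 0.6;0 0 0 0 0 0 0.6;0 0 0 0 0 0 0.6;0 0 0 0 0 0 0.6;0 0 0 0 0 0 0.6;0 0 -0.3 0 0 0 0.6;0 0 -0.7 0 0 0 0.6;0 0 -1 0 0 0 0.6;0 0 -1 0 0 0 0.6")

```text
time: 23.25
position: [0.561, -0.0873, 0.2473]
tool_rot: [0.717, 0.697, 0.002, 0.005]
ft_force: [0.0, 0.4, 0.2]
grip_width: 0.0518
grip_force: 0.0
```

>>> move_arm(moves="-0.5 0 -0.2 0 0 0 0.6;-1 0 -0.2 0 0 0 0.6;-1 0 -0.2 0 0 0 0.6;-1 0 -0.2 0 0 0 0.6")

```text
time: 23.65
position: [0.5545, -0.1874, 0.2614]
tool_rot: [0.718, 0.696, -0.0, -0.001]
ft_force: [-0.8, 0.1, -0.1]
grip_width: 0.0521
grip_force: 0.0
```

Run:
```python
from h import *
w=save('wrist','w8');t=save('top','t8');s=save('side','s8')
f=lambda I,x,y,k:cv2.resize(I[y:y+k,x:x+k],(380,380),interpolation=cv2.INTER_CUBIC)
W=cv2.resize(w['image'],(380,285));W=np.vstack([W,np.zeros((95,380,3),np.uint8)])
cv2.imwrite('pics/f8.png',np.hstack([W,f(s['image'],190,140,130)])[:,:,::-1])
togo([.56,-.19],88.4,.26)
I=w['image'];m,st,p=blob(I,200,310,120,300,lambda i:i.min(2)>150);print(st,p,plane(w,*p,.160))
```

```text
t 23.8 pos [ 0.5545 -0.1849  0.2616] yaw 88.43 zaxis [-0.002   0.0017 -1.    ] F [-0.4  0.8 -1.2] M [-0.   -0.06 -0.02] q [-0.51  0.44  1.5   0.    1.2  -0.49] w 0.0519
shift [-0.05   0.056  0.015] turn 0.0
[208 196  11  11  45] [213.15555556 200.8       ] [ 0.51654816 -0.19435452  0.16      ]
```

View pics/f8.png

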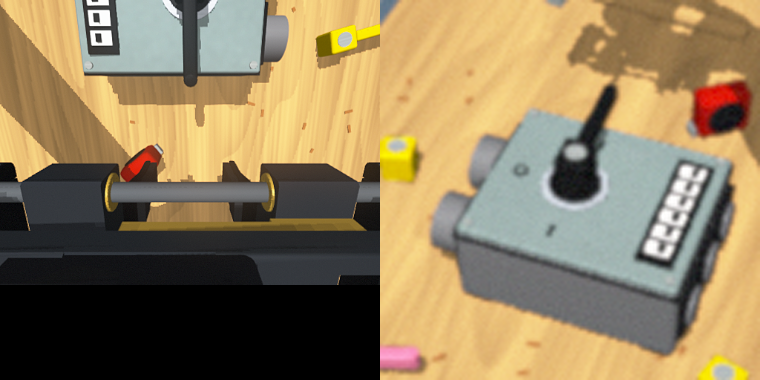

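The pictures show the lever seated on the disc and pointing along -y at the two strokes. The tape measure hasn't been touched. I'll check the height and angle, then hand in.

Run:
```python
from h import *
s=dict(np.load('pics/s8.npz'));w=dict(np.load('pics/w8.npz'))
_,st,p=blob(s['image'],375//3+115,200//3+200,180,200,lambda i:(i.min(2)>120)&(i.max(2)-i.min(2)<30));e=proj(s,[.5605,-.007,.160]);print(st,p,'expect',e)
I=w['image'];P=[]
for v in (40,60,80,95):
    d=np.nonzero(I[v].max(1)<75)[0]; d=d[(d>235)&(d<280)]; P.append(plane(w,d.mean(),v,.160)[:2])
d=P[-1]-P[0];print(P[0],np.degrees(np.arctan2(d[1],d[0])))
if np.linalg.norm(p-e)<4: print('HAND',robot.hand_in())
```

```text
[240 180  20  20 259] [246.63706564 187.90733591] expect [255.85389615 191.35806036]
[ 0.55870236 -0.06362959] -91.17332417303464
```

The blade angle is -91.2° against -91.6° expected. The blob was lid, so ignore it: in the crop the cap sits at side pixel (256.7,192) against (255.9,191.4) expected, so the lever is home.

```bash
python3 -c "
from rig import robot
print(robot.hand_in())"
```

```text
the job is handed in; nothing more can be done
None
```

I fitted the lever, pressed it home and tug-tested it (it held about 10 N beyond its weight), turned it to centre off and left it free for more than 2 s, then turned it to the right-hand feed and handed the job in at about 24 s; no verdict came back.

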